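# Find and mark the balance point of a weighted tube

### The arm

A 6-joint arm with a two-finger parallel gripper is mounted at the origin on a cart in front of the work surface, level with it; the furniture and walls round the work are solid. World frame = base frame: x ahead of the robot, y to its left, z up, the work surface at z = 0. Lengths are in m, angles in degrees, forces in N, time in s.
With the tool pointing down it reaches from about 0.4 to 0.825 m from the base axis. Payload 7 kg.
Tool frame: the origin (TCP) lies at the very end of the fingers, on their centre line; the grasp point (between the pads) lies 19 mm behind it (r.hold_point_z is the distance from the TCP to the grasp point, in m); z points along the fingers, y is the line along which they close (so a half turn about z gives the same grasp; the last joint's range is limited). The gripper opens to 88 mm and grips with 3 to 60 N. Pads are 19 mm wide; open, the fingers measure 130 mm over their backs; the gripper's body (78 mm by 193 mm) begins 47 mm behind the grasp point.
Start: joints at [-48.065, 20.546, 0.682, 0, -70.136, -16.507], TCP at [0.29, -0.61, 0.227] pointing down, gripper open.
Joint ranges: [-176.03, 176.03], [-82.01, 121.73], [-58.28, 71.71], [-173.87, 95.51], [-174.79, -0.11], [-173.66, 173.66]. Speed limits (degrees/s): [136.94, 136.94, 172.46, 180, 180, 180].

### API

Orientations are given as [roll, pitch, yaw] about the fixed x, y, z axes, in that order (R = Rz(yaw) Ry(pitch) Rx(roll)).
In Python, from plant import telemetry, vision, workorder, r gives the robot as it stands.
- The arm moves only by the tool move_arm, never from a script. Its argument "plan" is a list of rows, each a list of 7 numbers: the opening, from -1 (shut) to 1 (fully open), so that 0 is half open, then the shift along the world's x, y, z in m, then the turn, a rotation vector about the world's x, y, z in degrees. In form: [[fingers, dx, dy, dz, ax, ay, az], ...]. A call has 1 to 20 rows; each row shifts and turns the commanded pose from where the row before left it; what a row does not reach is not made up. A row lasts 1/8 s, in which the tool goes at most 62.5 mm and 10.7 degrees, less where a joint would pass 70% of its speed; a pose out of reach is approached as far as the arm can. A call is refused whole if a number of a shift passes 0.0625 or a number of a turn 10.7, either way. A call with a gripper value outside its range is refused whole. The fingers move at their own pace and stop on an object; "force" is the grip in N (left out, the last holds). Time passes only in rows, so rows that do not move let the fingers close. It gives the time, the measured TCP pose, the force, the opening and the grip force at its end, in the units of the state.
- telemetry.get_state(): the state, without advancing time (a new reading comes with each control period).
- vision.capture(name): name is "scene" or "top"; returns a dict with "img" (480x640x3 uint8, red, green, blue), "depth" (480x640 float32, m along the optical axis (not along the pixel's ray), 0 where there is no reading), "intrinsics" (3x3 intrinsics, pixels), "R" (3x3) and "t" (3): a world point X has camera coordinates R X + t. Camera axes: x right, y down, z forward; pixel columns grow to the right and rows downward; lengths in m; the calibration is good to about 2 mm. A picture is of the moment at which its call begins.
- workorder.close_job(): hands the job in; it is judged then, once.
The state is a dict: "time_s": time; "joints": joint angles; "qd": joint speeds; "joint_torque": joint torques, N m; "tcp_pos": TCP position; "eef_rot": TCP orientation; "contact_force": force on the tool from outside, world axes, zero at the start; "moment": the same for the moment, N m; "gripper_width": finger opening in m; "gripper_force": force on a finger pad.
Only numpy, scipy, OpenCV 4.12 (cv2) and the standard library are available. Lean on these libraries where they do the work, as an engineer would, in place of code of your own. Each camera call takes 0.05 s, during which the arm holds its last target. There are 200 camera calls.

### The job

A weight is sealed somewhere inside the square tube, and a hanger has to go where the tube balances. Push the tube gently along the stand, without lifting it off, until it tips up off the sloping rest and lies level by itself on the narrow blade in the middle; then gently set the saddle clip astride the tube, right above the blade, to mark that point, and leave the tube balanced level with the clip on it. Do not disturb the other things on the bench.

Things in the scene. Friction and masses are not known exactly. Their poses are not given: they have to be found in the camera images.
- ridge (a point): Middle of the flat top of the blade of the balancing stand (fixed), 50 mm above the bench; its base plate (300 x 64 x 8 mm) is centred below. Axes: x along the stand, pointing the way the tube must be pushed; y across; z up. The blade's flat top is 10 mm long (x) and 36 mm wide (y), with square edges. Two sloping rests stand along x before and behind it.
- start_rest (a point): Middle of the top face of the stand's starting rest, 100 mm before the blade, 90 mm long, 34 mm wide. Its flat top rises to the near edge of the blade's top at 0.08 rad and ends 50 mm short of it. Two cheeks along its sides, 24 mm apart and 6 mm higher than its top, guide the tube. Axes as those of the ridge.
- far_rest (a point): Middle of the top face of the stand's far rest, 85 mm beyond the blade, 60 mm long, made like the starting rest but falling away from the blade at 0.08 rad: it catches the tube if it is pushed too far. Axes as those of the ridge.
- tube_mid (a point): Geometric centre of the loose square steel tube with black end plugs, 220 x 20 x 20 mm, 0.45 kg. x along it, at the start pointing as the stand's x; z up. It starts tail down, tilted 0.08 rad, on the starting rest and the blade's near edge. Its unseen centre of mass lies on its axis within 22 mm of this point. By itself it lies level only with its centre of mass over the blade's flat top.
- tube_tail (a point): Centre of the tube's tail end face (20 x 20 mm), 110 mm behind tube_mid. It rises by about 6 to 11 mm when the tube tips up level. Pushing there also tends to tip the nose down, and the tube rocks slowly for about half a second after it is let go: only a tube that nothing touches shows whether it balances.
- clip_mid (a point): Middle of the lug of the loose brass saddle clip (40 g, 43 mm high), which stands on its two legs on the bench; this point is 29.5 mm above the foot of the legs. Lug: 10 mm (x) by 24 mm (y), from 16 to 43 mm above the foot. Axes: z up, y from leg to leg. The polishing motor, up to 260 mm high, stands between the clip and the stand.
- clip_gap (a point): Middle of the underside of the clip's plate, 12 mm above the foot of the legs, 17.5 mm below clip_mid. The plate is 24 (x) by 34 (y) by 4 mm; the legs at its y sides are 27 mm apart, open along x, so that the clip goes astride the tube (20 mm wide), either way round, its plate lying on the tube's top.
- felt_wheel: Round white felt wheel, 60 mm across, 14 mm thick, lying on the bench; to be left alone. Origin: centre of its underside.
- bar_white: White polishing bar, 36 x 51 x 25 mm, lying on the bench; to be left alone. Origin: centre of its underside.

How it is judged (in metres and radians):
On the way, in this order (a step that is already met when the one before it is completed fails the run):
1. the tube, let go and without the clip, lies level on the blade (angle between tube_mid's own z axis and vertical below 0.03 rad and z of tube_mid in the frame of ridge between 0.007 and 0.0125 m and contact force between each of the fingers, clip and tube below 0.05 N), for 0.3 s.
2. the clip sits astride the tube above the blade (z of clip_mid in the frame of tube_mid between 0.024 and 0.031 m and horizontal distance between clip_mid and ridge below 0.008 m), for 0.2 s.
At the end, for the whole second after the job is handed in: The tube rests on the blade alone, level within 0.03 rad, at rest and let go; the clip sits upright and fully down astride it, its middle within 8 mm of the middle of the blade's top (all of step 2 and angle between tube_mid's own z axis and vertical below 0.03 rad and z of tube_mid in the frame of ridge between 0.007 and 0.0125 m and angle between clip_mid's own z axis and vertical below 0.08 rad and linear speed of each of tube, clip below 0.01 m/s); the robot touches nothing.
It fails at once if the tube is lifted clear off the stand (its centre more than 25 mm above the blade's top) (z of tube_mid in the frame of ridge above 0.025 m).
It fails at once if the fingers press on the tube with more than 20 N (contact force between the fingers and tube above 20 N).
It fails at once if the clip is pressed on the tube with more than 20 N (contact force between clip and tube above 20 N).
It fails at once if the felt wheel or the white bar is moved by more than 15 mm (distance of any of felt_wheel, bar_white from where it was at the start of the episode above 0.015 m).
It also fails if it takes over 72 s, if anything falls off the work surface, if the arm or the gripper's body presses on something with over 40 N, if the wrist force passes 120 N, or if a joint passes its speed limit or range.

## Working session

There is one attempt and no reset: what is moved stays moved. The work goes in short steps, Python scripts to look and compute and a tool call to move; the robot and the scene stay as the last step left them, time stands still between calls to the robot, and variables do not carry over. Pictures are saved under pics/ and viewed, at most 10 in all, crops included, and the job is handed in when it is done.

Besides the shell and the picture viewer there is one more tool, called after ">>>" as name([rows], argument=value, ...), one row to a line, values as JSON. move_arm: Moves the arm, as the interface text tells. Its arguments: {"type":"object","properties":{"plan":{"type":"array"},"force":{"type":"number"}},"required":["plan"]}

```bash
mkdir -p pics; cat > h.py <<'E'
import numpy as np, cv2
from plant import telemetry, vision, workorder, r
def cap(n):
    return vision.capture(n)
def save(c,f,crop=None,s=1):
    im=cv2.cvtColor(c['img'],cv2.COLOR_RGB2BGR)
    if crop: u0,v0,u1,v1=crop; im=im[v0:v1,u0:u1]
    if s!=1: im=cv2.resize(im,None,fx=s,fy=s,interpolation=cv2.INTER_CUBIC)
    cv2.imwrite('pics/'+f,im)
def plane(c,u,v,z):
    C=-c['R'].T@c['t']; d=c['R'].T@np.linalg.inv(c['intrinsics'])@np.array([u,v,1.])
    return C+d*(z-C[2])/d[2]
def cloud(c):
    v,u=np.mgrid[:480,:640]; K=c['intrinsics']; d=c['depth']
    P=np.stack([(u-K[0,2])/K[0,0]*d,(v-K[1,2])/K[1,1]*d,d],-1)
    return (P-c['t'])@c['R']
def proj(c,X):
    p=c['intrinsics']@(c['R']@np.array(X)+c['t']); return p[:2]/p[2]
E
python3 - <<'E'
from h import *
for n in ('top','scene'):
    c=cap(n); save(c,n+'0.png'); print(n,-c['R'].T@c['t'],c['R'].round(3).tolist(),c['intrinsics'][0,0])
    np.savez('/tmp/'+n+'0.npz',**c)
print(telemetry.get_state())
E
```

```text
top [ 0.26484798 -0.06209067  1.33448259] [[-0.032, -0.999, 0.0], [-0.979, 0.032, -0.201], [0.201, -0.007, -0.98]] 477.69829543022445
scene [0.19865085 0.53711977 0.9200909 ] [[-0.88, -0.474, -0.014], [-0.365, 0.696, -0.618], [0.303, -0.539, -0.786]] 437.5514965506794
{'time_s': 0.1, 'joints': array([-4.80657356e+01,  2.05864167e+01,  6.38893331e-01, -1.83646802e-02,
       -7.01358925e+01, -1.65076216e+01]), 'qd': array([ 0.03516459, -0.16733702,  0.05905187,  0.02767226, -0.08974128,
       -0.00749165]), 'joint_torque': array([-1.29385502e-03, -5.84163022e+01,  2.93754208e+01,  7.01567754e+00,
        1.01574478e-02, -6.39050882e-05]), 'tcp_pos': array([ 0.28961071, -0.60922429,  0.22572374]), 'eef_rot': array([ 1.79915116e+02, -7.15093142e-03, -1.54579605e+02]), 'contact_force': array([ 0.1524966 ,  1.6363067 , -0.53654015]), 'moment': array([-0.02060105, -0.07795723, -0.02072064]), 'gripper_force': 0.0, 'gripper_width': 0.0876142370996173}
```

View pics/top0.png

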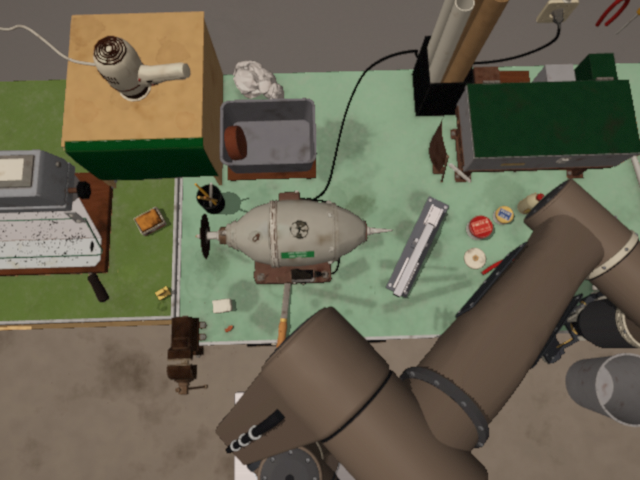

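View pics/scene0.png

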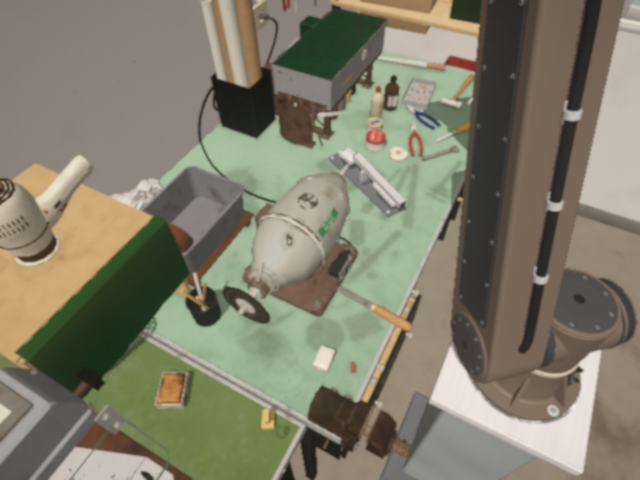

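The top view shows the stand running from (435,202) to (400,295), the brass clip at (163,293), the white bar at (222,306) and the felt wheel at (475,258). In the scene view the stand is at about (368,180) and the clip at (268,418). Next I'll look at both closer up.

```bash
python3 - <<'E'
from h import *
a=dict(np.load('/tmp/top0.npz'));b=dict(np.load('/tmp/scene0.npz'))
def cr(c,x,s): 
    u0,v0,u1,v1=x; return cv2.resize(cv2.cvtColor(c['img'],cv2.COLOR_RGB2BGR)[v0:v1,u0:u1],(400,400*(v1-v0)//(u1-u0)),interpolation=cv2.INTER_CUBIC)
A=np.hstack([cr(a,(370,190,470,310),4),cr(b,(320,135,420,225),4)[:360].copy() if 0 else cv2.copyMakeBorder(cr(b,(320,135,420,225),4),0,120,0,0,cv2.BORDER_CONSTANT)])
cv2.imwrite('pics/stand.png',A)
B=np.hstack([cr(a,(140,270,190,320),8),cr(b,(240,395,290,445),8)])
cv2.imwrite('pics/clip.png',B)
P=cloud(a);Q=cloud(b)
# stand points
for n,c,X,m in(('top',a,P,(380,190,460,310)),('scene',b,Q,(320,135,420,225))):
    u0,v0,u1,v1=m; S=X[v0:v1,u0:u1].reshape(-1,3); 
    T=S[(S[:,2]>.035)&(S[:,2]<.09)]; print(n,len(T),T.min(0),T.max(0)); 
    h=np.histogram(S[:,2],bins=np.arange(-.01,.1,.005)); print(h[0])
for n,c,X,m in(('top',a,P,(140,270,190,320)),('scene',b,Q,(240,395,290,445))):
    u0,v0,u1,v1=m; S=X[v0:v1,u0:u1]; hs=cv2.cvtColor(np.ascontiguousarray(c['img'][v0:v1,u0:u1]),cv2.COLOR_RGB2HSV)
    k=(hs[...,1]>120)&(hs[...,2]>130)&(hs[...,0]<30)&(hs[...,0]>15)
    v,u=np.nonzero(k); print(n,k.sum(),u.min()+u0,u.max()+u0,v.min()+v0,v.max()+v0); T=S[k]; print(T.min(0),T.max(0),np.median(T,0)); t=T[T[:,2]>.038]; print('high',len(t),t.mean(0) if len(t) else '')
E
```

```text
top 1070 [ 0.38545335 -0.42913786  0.03521843] [ 0.64214676 -0.27638447  0.07947963]
[ 789 4326 2372  774  149   11    6    3   10   69  164  144   89  133
  183  172  105   11    0    0    0]
scene 1074 [ 0.38847277 -0.55015049  0.03500312] [ 0.64455768 -0.27342418  0.07797896]
[   3 1474 3341  754  534  135   74   51   69  146  111  151  117  111
  163  140  107   28    0    0    0]
top 80 155 167 286 299
[ 0.40242974  0.34259606 -0.0051324 ] [0.43864038 0.37744407 0.04574194] [0.41848834 0.35522593 0.01796564]
high 29 [0.42059046 0.35499021 0.04143548]
scene 44 266 273 411 425
[0.40900852 0.34271822 0.00075684] [0.42430694 0.36738237 0.04121493] [0.41598909 0.35582004 0.0173771 ]
high 2 [0.41438933 0.36332608 0.04042282]
```

View pics/stand.png

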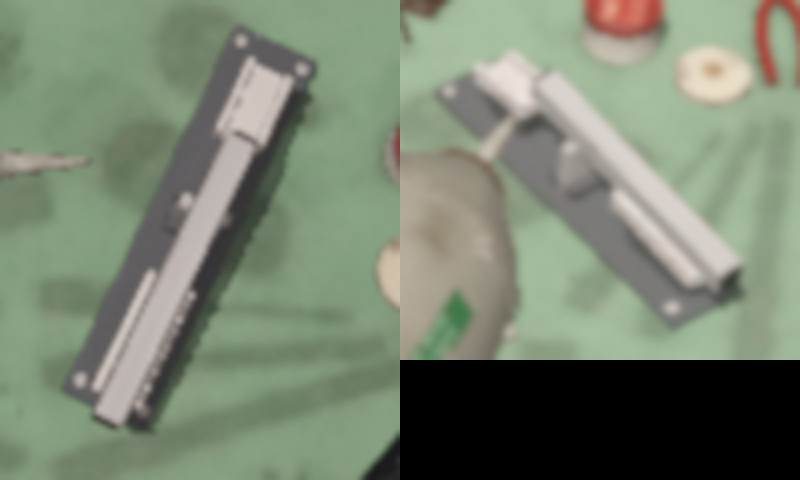

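View pics/clip.png

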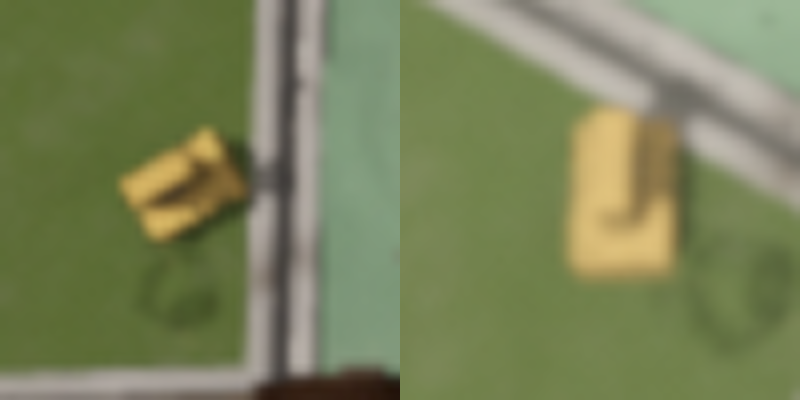

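The stand crop shows the tail at the lower end, with its black plug near the robot. The nose points to image top, and the blade stubs are about (421,243) in the full top image. The clip crop shows the plate's long axis and the lug at about -30° in the top image. Now I'll work out the metric poses.

```bash
python3 - <<'E'
from h import *
np.set_printoptions(precision=4,suppress=True)
a=dict(np.load('/tmp/top0.npz'));b=dict(np.load('/tmp/scene0.npz'))
T=lambda x,y,z:plane(a,370+(x+.5)/4-.5,190+(y+.5)/4-.5,z)
S=lambda x,y,z:plane(b,320+(x-400+.5)/4-.5,135+(y+.5)/4-.5,z)
tl,tr,bl=T(235,27,.008),T(315,65,.008),T(62,390,.008)
print('top plate',tl,tr,bl,np.linalg.norm(tl-tr),np.linalg.norm(tl-bl),np.degrees(np.arctan2(*(tl-bl)[[1,0]])),'mid',(tr+bl)/2)
tl,bl,br=S(435,95,.008),S(672,328,.008),S(742,298,.008)
print('scene plate',tl,bl,br,np.linalg.norm(tl-bl),np.linalg.norm(bl-br),np.degrees(np.arctan2(*(tl-bl)[[1,0]])),'mid',(tl+br)/2)
# tube: bright mask, depth 0.055..0.085 
for n,c,m in(('top',a,(380,190,460,310)),('scene',b,(320,135,420,225))):
    X=cloud(c);u0,v0,u1,v1=m
    k=np.zeros((480,640),bool);k[v0:v1,u0:u1]=1
    k&=(X[...,2]>.05)&(X[...,2]<.09); k=cv2.morphologyEx(k.astype('u1'),cv2.MORPH_OPEN,np.ones((3,3)))
    nn,l,st,ce=cv2.connectedComponentsWithStats(k); i=1+np.argmax(st[1:,4]); p=X[l==i]; 
    vx=cv2.fitLine(p.astype('f4'),cv2.DIST_HUBER,0,.01,.01).ravel(); d=vx[:3]*np.sign(vx[0]); s=(p-vx[3:])@d
    print(n,len(p),'dir',np.degrees(np.arctan2(d[1],d[0])),'slope',d[2]/np.hypot(d[0],d[1]),'c',vx[3:],'s',s.min(),s.max(), 'ends',vx[3:]+d*s.min(),vx[3:]+d*s.max())
# clip
for n,c,m in(('top',a,(140,270,190,320)),('scene',b,(240,395,290,445))):
    X=cloud(c);u0,v0,u1,v1=m; S_=X[v0:v1,u0:u1]; hs=cv2.cvtColor(np.ascontiguousarray(c['img'][v0:v1,u0:u1]),cv2.COLOR_RGB2HSV)
    k=((hs[...,1]>110)&(hs[...,2]>100)&(hs[...,0]<32)&(hs[...,0]>12)).astype('u1')
    cs,_=cv2.findContours(k,0,2); q=max(cs,key=cv2.contourArea); R=cv2.minAreaRect(q); print(n,R, 'box',(cv2.boxPoints(R)+[u0,v0]).tolist())
    for z in(.016,.043): print(z,np.array([plane(c,u+u0,v+v0,z)[:2] for u,v in cv2.boxPoints(R)]).tolist())
P=cloud(a)
# heights near
def mx(x0,x1,y0,y1):
    k=(P[...,0]>x0)&(P[...,0]<x1)&(P[...,1]>y0)&(P[...,1]<y1); return np.percentile(P[k][:,2],99) if k.sum() else None
for x in np.arange(.3,.75,.05): print(round(x,2),[None if (v:=mx(x,x+.05,y,y+.05)) is None else int(v*1000) for y in np.arange(.5,-.6,-.05)])
E
```

```text
top plate [ 0.6754 -0.405   0.008 ] [ 0.645  -0.4604  0.008 ] [ 0.416  -0.2635  0.008 ] 0.06319792692103385 0.29556930428921735 -28.621505548426477 mid [ 0.5305 -0.362   0.008 ]
scene plate [ 0.6769 -0.3992  0.008 ] [ 0.4198 -0.2598  0.008 ] [ 0.3871 -0.3085  0.008 ] 0.2925692036721379 0.05867265022610479 -28.4696186988059 mid [ 0.532  -0.3539  0.008 ]
top 631 dir -28.439598 slope 0.07296058 c [ 0.4856 -0.3354  0.064 ] s -0.11022346012588714 0.10934883803508859 ends [ 0.3889 -0.2831  0.0559] [ 0.5815 -0.3874  0.0719]
scene 620 dir -28.24409 slope 0.0752447 c [ 0.4722 -0.3228  0.0641] s -0.09272781341473185 0.12870374573689478 ends [ 0.3907 -0.2791  0.0572] [ 0.5852 -0.3836  0.0738]
top ((22.205881118774414, 22.676467895507812), (9.603919982910156, 14.062884330749512), 59.03623962402344) box [[153.7058811187744, 292.1764678955078], [165.76470375061035, 284.9411745071411], [170.7058811187744, 293.1764678955078], [158.64705848693848, 300.4117622375488]]
0.016 [[0.421726492199065, 0.3778325513418192], [0.4407635551829805, 0.34513969241272013], [0.41744031501001555, 0.33080844936174253], 
[... 855 characters left out ...]
706, 693, 668, 654]
0.4 [34, 4, 4, 44, 41, 4, 4, 4, 4, 25, 25, 51, 48, 23, 4, 5, 63, 65, 671, 672, 659, 652]
0.45 [32, 4, 4, 3, 4, 4, 148, 3, 151, 196, 206, 203, 200, 193, 162, 3, 9, 69, 24, 652, 652, 640]
0.5 [95, 104, 3, 4, 4, 4, 192, 205, 204, 218, 225, 229, 225, 213, 192, 160, 139, 69, 75, 5, 635, 36]
0.55 [237, 221, 28, 17, 4, 2, 192, 167, 191, 216, 225, 229, 225, 216, 194, 161, 138, 8, 75, 51, 4, 40]
0.6 [332, 261, 33, 35, 4, 2, 150, 4, 3, 196, 206, 205, 201, 193, 154, 4, 4, 4, 51, 50, 8, 37]
0.65 [333, 258, 17, 31, 4, 69, 134, 131, 4, 2, 163, 163, 122, 95, 3, 4, 4, 5, 9, 12, 119, 5]
0.7 [330, 287, 287, 287, 287, 287, 287, 286, 133, 135, 134, 133, 133, 73, 4, 4, 3, 4, 4, 127, 230, 230]
```

```bash
python3 - <<'E'
from h import *
np.set_printoptions(precision=4,suppress=True)
a=dict(np.load('/tmp/top0.npz'));b=dict(np.load('/tmp/scene0.npz'))
th=np.radians(-28.45); d=np.array([np.cos(th),np.sin(th)]); n=np.array([-d[1],d[0]]); o=np.array([.532,-.3605])
for nm,c in(('top',a),('scene',b)):
    X=cloud(c); s=(X[...,:2]-o)@d; t=(X[...,:2]-o)@n
    k=(t>.03)&(t<.2)&(abs(s)<.2)&(X[...,2]>.1)&(X[...,2]<.3)
    for t0 in np.arange(.03,.16,.015):
        m=k&(t>=t0)&(t<t0+.015)
        if m.sum()>2: print(nm,'t',round(t0,3),'s',s[m].min(),s[m].max(),'z',X[m][:,2].min(),X[m][:,2].max())
    m=(abs(t)>.0125)&(abs(t)<.022)&(abs(s)<.04)&(X[...,2]>.043)&(X[...,2]<.058)
    print('blade',np.c_[s[m],t[m],X[m][:,2]])
    m=(abs(t)<.02)&(s>.04)&(s<.16)&(X[...,2]>.03)&(X[...,2]<.056); print('far rest s',np.percentile(s[m],[2,50,98]),'t',np.percentile(t[m],[2,98]))
E
```

```text
top t 0.09 s -0.040275995315051376 -0.027229377535645853 z 0.13496832919074153 0.14348418764819215
top t 0.105 s -0.04967823703657424 -0.031751187733539674 z 0.13369795713558386 0.1463925286125288
top t 0.12 s -0.06137907872828339 -0.039808034660666396 z 0.13432083480022197 0.14619669859957368
top t 0.135 s -0.10307128180978 -0.044970454232494086 z 0.12484016563652563 0.16868916640131726
top t 0.15 s -0.13254906411996437 -0.03745266701466016 z 0.12888880767217803 0.17852817074167643
blade [[ 0.0048  0.017   0.0495]
 [ 0.0064  0.0144  0.0484]
 [ 0.0004  0.0164  0.0557]
 [ 0.0026  0.0136  0.0525]
 [-0.0014  0.017   0.0489]
 [-0.0002  0.0125  0.0531]
 [-0.0018  0.0131  0.0457]
 [ 0.0037 -0.0132  0.0515]
 [ 0.0076 -0.0187  0.0467]
 [ 0.0014 -0.0145  0.0503]
 [ 0.0026 -0.0169  0.0506]
 [-0.0026 -0.0131  0.051 ]
 [ 0.     -0.0161  0.0463]
 [ 0.0008 -0.0183  0.0481]
 [-0.0032 -0.0169  0.0487]]
far rest s [0.0578 0.0896 0.1172] t [-0.0171  0.0159]
scene t 0.09 s -0.03621625547582685 -0.024868701870471233 z 0.13595793679773135 0.1423484391466215
scene t 0.105 s -0.046975804756304876 -0.031862243033660934 z 0.13976591386407358 0.14705397406622167
scene t 0.12 s -0.05680115091265117 -0.0413757366490718 z 0.13776102433274395 0.14847191601456664
scene t 0.135 s -0.09041733514767529 -0.06557639191146344 z 0.14069899791005183 0.1637448055315922
scene t 0.15 s -0.12781636069994268 -0.038893243035222 z 0.14747319594146832 0.17595376301838767
blade [[ 0.0085  0.018   0.0508]
 [ 0.0084  0.0143  0.049 ]
 [ 0.0079  0.0182  0.0474]
 [ 0.0036  0.018   0.0507]
 [-0.0004  0.0177  0.0536]
 [-0.0001  0.0136  0.0512]
 [-0.0002  0.021   0.0512]
 [ 0.0003  0.0167  0.0486]
 [-0.0003  0.0135  0.0474]
 [ 0.0017  0.019   0.0448]
 [-0.0015  0.018   0.0468]
 [-0.0174  0.0125  0.0523]]
far rest s [0.0593 0.0912 0.1177] t [-0.0132  0.0197]
```

>>> move_arm([
  [-1,0.0068,0.0343,0,0,0,3.6],
  [-1,0.0068,0.0343,0,0,0,3.6],
  [-1,0.0068,0.0343,0,0,0,3.6],
  [-1,0.0068,0.0343,0,0,0,3.6],
  [-1,0.0068,0.0343,0,0,0,3.6],
  [-1,0.0068,0.0343,0,0,0,3.6],
  [-1,0.0068,0.0343,0,0,0,3.6],
  [-1,0.0068,0.0343,0,0,0,3.6],
  [-1,0.0068,0.0343,0,0,0,3.6],
  [-1,0.0068,0.0343,0,0,0,3.6],
  [-1,0,0,0,0,0,0],
  [-1,0,0,0,0,0,0],
])

```text
time_s: 1.6
tcp_pos: [0.3578, -0.2667, 0.2266]
eef_rot: [180.0, -0.0, -118.6]
contact_force: [-0.7, -0.8, 0.7]
gripper_width: 0.0005
gripper_force: 0.0
```

>>> move_arm([
  [-1,0,0,-0.029,0,0,0],
  [-1,0,0,-0.029,0,0,0],
  [-1,0,0,-0.029,0,0,0],
  [-1,0,0,-0.029,0,0,0],
  [-1,0,0,-0.029,0,0,0],
  [-1,0,0,-0.029,0,0,0],
  [-1,0,0,0,0,0,0],
  [-1,0,0,0,0,0,0],
])

```text
time_s: 2.6
tcp_pos: [0.3582, -0.2673, 0.0532]
eef_rot: [-180.0, -0.0, -118.6]
contact_force: [-0.7, 0.3, 0.7]
gripper_width: 0.0004
gripper_force: 0.0
```

```bash
cat >> h.py <<'E'
np.set_printoptions(precision=4,suppress=True)
TH=np.radians(-28.45); D=np.array([np.cos(TH),np.sin(TH)]); N=np.array([-D[1],D[0]]); O=np.array([.5338,-.3612])
def tube(names=('top','scene')):
    for n in names:
        c=cap(n); X=cloud(c); s=(X[...,:2]-O)@D; t=(X[...,:2]-O)@N; z=X[...,2]
        m=(abs(t-(.003 if n=='scene' else 0))<.007)&(s>-.2)&(s<.2)&(z>.045)&(z<.09)&(abs(z-.07+.0*s)<.022)
        a,b=s[m],z[m]
        for _ in range(4):   # robust line of the top face
            p=np.polyfit(a,b,1); k=abs(b-np.polyval(p,a))<.006; a,b=a[k],b[k]
        print(n,'slope %.4f z(0) %.4f s %.4f..%.4f n %d'%(p[0],p[1],*np.percentile(a,[.5,99.5]),len(a)))
    st=telemetry.get_state(); q=st['tcp_pos']; print('t',round(st['time_s'],2),'tcp',q,'s,t',(q[:2]-O)@D,(q[:2]-O)@N,'F',st['contact_force'])
    return c
E
python3 - <<'E'
from h import *
c=tube(); save(c,'push0.png',(300,120,460,240),4)
E
```

```text
top slope 0.0855 z(0) 0.0686 s -0.0762..0.0533 n 238
scene slope 0.0798 z(0) 0.0710 s -0.1667..-0.0313 n 177
t 2.7 tcp [ 0.3586 -0.2671  0.0537] s,t -0.19886276393555052 -0.00072517119244353 F [ 0.643   0.1012 -0.305 ]
```

View pics/push0.png

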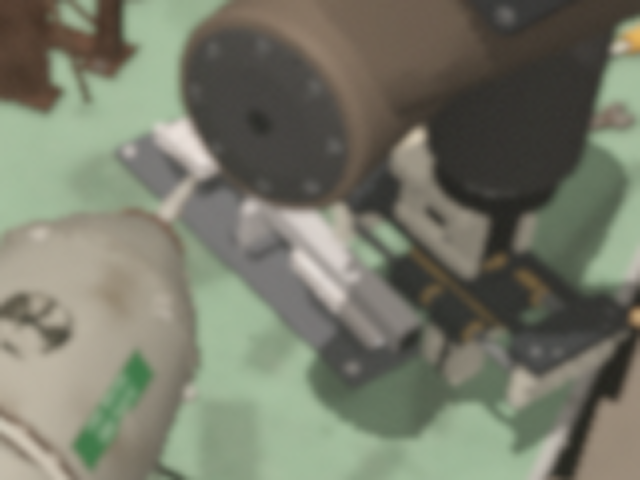

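>>> move_arm([
  [-1,0.0026,-0.0014,-0.0015,0,0,0],
  [-1,0.0026,-0.0014,-0.0015,0,0,0],
  [-1,0.0026,-0.0014,0,0,0,0],
  [-1,0.0026,-0.0014,0,0,0,0],
  [-1,0.0026,-0.0014,0,0,0,0],
  [-1,0.0026,-0.0014,0,0,0,0],
  [-1,0.0026,-0.0014,0,0,0,0],
  [-1,0.0026,-0.0014,0,0,0,0],
  [-1,0.0026,-0.0014,0,0,0,0],
  [-1,0.0026,-0.0014,0,0,0,0],
  [-1,0.0026,-0.0014,0,0,0,0],
  [-1,0.0026,-0.0014,0,0,0,0],
])

```text
time_s: 4.2
tcp_pos: [0.3872, -0.283, 0.0492]
eef_rot: [179.8, -0.0, -118.6]
contact_force: [-4.8, 2.6, 4.3]
gripper_width: 0.0003
gripper_force: 2.7
```

```bash
python3 -c "
from h import *
tube()"
```

```text
top slope 0.0827 z(0) 0.0691 s -0.0284..0.0646 n 182
scene slope 0.0550 z(0) 0.0699 s -0.1822..0.0136 n 203
t 4.3 tcp [ 0.3879 -0.2832  0.0492] s,t -0.16548334296191103 -0.0009269419585989924 F [-4.1447  2.0506  2.3604]
```

>>> move_arm([
  [-1,0.0026,-0.0014,0,0,0,0],
  [-1,0.0026,-0.0014,0,0,0,0],
  [-1,0.0026,-0.0014,0,0,0,0],
  [-1,0.0026,-0.0014,0,0,0,0],
  [-1,0.0026,-0.0014,0,0,0,0],
  [-1,0,0,0,0,0,0],
])

```text
time_s: 5.05
tcp_pos: [0.4014, -0.2903, 0.0494]
eef_rot: [179.9, -0.0, -118.6]
contact_force: [-3.5, 1.6, 3.2]
gripper_width: 0.0001
gripper_force: 2.0
```

```bash
python3 -c "
from h import *
tube()"
```

```text
top slope 0.0767 z(0) 0.0687 s -0.0094..0.0830 n 165
scene slope 0.0648 z(0) 0.0706 s -0.1668..0.0368 n 196
t 5.15 tcp [ 0.4015 -0.2902  0.0494] s,t -0.15015198230452803 -0.0006603872706024555 F [-2.6572  1.358   1.3468]
```

>>> move_arm([
  [-1,0.0018,-0.001,0,0,0,0],
  [-1,0.0018,-0.001,0,0,0,0],
  [-1,0,0,0,0,0,0],
])

```text
time_s: 5.52
tcp_pos: [0.4055, -0.2924, 0.0495]
eef_rot: [180.0, -0.0, -118.6]
contact_force: [-4.5, 0.8, 3.3]
gripper_width: 0.0001
gripper_force: 2.2
```

```bash
python3 -c "
from h import *
tube()"
```

```text
top slope 0.0682 z(0) 0.0695 s -0.0017..0.0869 n 163
scene slope 0.0586 z(0) 0.0702 s -0.1623..0.0499 n 197
t 5.62 tcp [ 0.4054 -0.2924  0.0495] s,t -0.1456653807514235 -0.0006402263149656098 F [-4.5267  1.7116  3.2664]
```

>>> move_arm([
  [-1,0.0018,-0.001,0,0,0,0],
  [-1,0.0018,-0.001,0,0,0,0],
  [-1,0,0,0,0,0,0],
])

```text
time_s: 6.0
tcp_pos: [0.4093, -0.2944, 0.0496]
eef_rot: [-180.0, 0.0, -118.6]
contact_force: [-3.1, 0.7, 2.3]
gripper_width: 0.0003
gripper_force: 2.1
```

```bash
python3 -c "
from h import *
tube()"
```

```text
top slope 0.0741 z(0) 0.0691 s 0.0043..0.0906 n 157
scene slope 0.0624 z(0) 0.0704 s -0.1591..0.0535 n 198
t 6.1 tcp [ 0.4093 -0.2944  0.0496] s,t -0.14132062586847638 -0.000607285725281112 F [-3.9488  1.1004  1.8194]
```

```bash
sed -i "s/        a,b=s\[m\],z\[m\]/        m\&=s>(telemetry.get_state()['tcp_pos'][:2]-O)@D+.016\n        a,b=s[m],z[m]/" h.py; python3 -c "
from h import *
tube()"
```

```text
top slope 0.0835 z(0) 0.0687 s 0.0049..0.0907 n 155
scene slope 0.0778 z(0) 0.0708 s -0.1186..0.0523 n 212
t 6.2 tcp [ 0.4092 -0.2944  0.0496] s,t -0.14135240734757323 -0.0006254969528953769 F [-4.2445  1.1593  1.9038]
```

>>> move_arm([
  [-1,0.0018,-0.001,0,0,0,0],
  [-1,0.0018,-0.001,0,0,0,0],
  [-1,0,0,0,0,0,0],
])

```text
time_s: 6.58
tcp_pos: [0.4129, -0.2964, 0.0496]
eef_rot: [-180.0, 0.0, -118.6]
contact_force: [-3.7, 2.4, 3.0]
gripper_width: 0.0004
gripper_force: 2.1
```

```bash
python3 -c "
from h import *
tube()"
```

```text
top slope 0.0673 z(0) 0.0692 s 0.0110..0.0965 n 153
scene slope 0.0753 z(0) 0.0712 s -0.1162..0.0601 n 212
t 6.67 tcp [ 0.4129 -0.2964  0.0496] s,t -0.1371984223208003 -0.0006553659874244042 F [-3.6914  1.5862  3.0341]
```

>>> move_arm([
  [-1,0.0018,-0.001,0,0,0,0],
  [-1,0.0018,-0.001,0,0,0,0],
  [-1,0,0,0,0,0,0],
])

```text
time_s: 7.05
tcp_pos: [0.4165, -0.2984, 0.0495]
eef_rot: [-180.0, 0.0, -118.6]
contact_force: [-3.7, 1.5, 3.3]
gripper_width: 0.0003
gripper_force: 2.0
```

```bash
python3 -c "
from h import *
tube()"
```

```text
top slope 0.0653 z(0) 0.0698 s 0.0157..0.0997 n 155
scene slope 0.0759 z(0) 0.0711 s -0.1137..0.0657 n 200
t 7.15 tcp [ 0.4165 -0.2984  0.0496] s,t -0.1330735723410845 -0.0006953036825458059 F [-3.3354  0.7651  2.4928]
```

>>> move_arm([
  [-1,-0.0026,0.0014,0,0,0,0],
  [-1,-0.0026,0.0014,0,0,0,0],
  [-1,0,0,0,0,0,0],
  [-1,0,0,0,0,0,0],
  [-1,0,0,0,0,0,0],
])

```text
time_s: 7.78
tcp_pos: [0.4114, -0.2957, 0.0496]
eef_rot: [-180.0, 0.0, -118.6]
contact_force: [-0.5, -0.2, -0.3]
gripper_width: 0.0005
gripper_force: 0.0
```

```bash
python3 -c "
from h import *
tube()"
```

```text
top slope 0.0696 z(0) 0.0691 s 0.0084..0.1007 n 173
scene slope 0.0749 z(0) 0.0707 s -0.1174..0.0549 n 202
t 7.88 tcp [ 0.4113 -0.2956  0.0496] s,t -0.13894427504440315 -0.0007168561153973393 F [0.0165 0.173  0.2225]
```

>>> move_arm([
  [-1,0.0026,-0.0014,0,0,0,0],
  [-1,0.0026,-0.0014,0,0,0,0],
  [-1,0.0018,-0.001,0,0,0,0],
  [-1,0.0009,-0.0005,0,0,0,0],
  [-1,0,0,0,0,0,0],
  [-1,-0.0026,0.0014,0,0,0,0],
  [-1,-0.0026,0.0014,0,0,0,0],
  [-1,0,0,0,0,0,0],
  [-1,0,0,0,0,0,0],
  [-1,0,0,0,0,0,0],
])

```text
time_s: 9.12
tcp_pos: [0.4141, -0.2971, 0.0496]
eef_rot: [-180.0, 0.0, -118.6]
contact_force: [0.7, -0.0, 0.2]
gripper_width: 0.0005
gripper_force: 0.0
```

```bash
python3 -c "
from h import *
tube()"
```

```text
top slope 0.0685 z(0) 0.0690 s 0.0132..0.1016 n 162
scene slope 0.0774 z(0) 0.0710 s -0.1149..0.0600 n 198
t 9.22 tcp [ 0.414  -0.2971  0.0496] s,t -0.1358323226216527 -0.000726548292396427 F [-0.0302 -0.1395  0.9489]
```

>>> move_arm([
  [-1,0.0026,-0.0014,0,0,0,0],
  [-1,0.0026,-0.0014,0,0,0,0],
  [-1,0.0018,-0.001,0,0,0,0],
  [-1,0.0009,-0.0005,0,0,0,0],
  [-1,0,0,0,0,0,0],
  [-1,-0.0026,0.0014,0,0,0,0],
  [-1,-0.0026,0.0014,0,0,0,0],
  [-1,0,0,0,0,0,0],
  [-1,0,0,0,0,0,0],
  [-1,0,0,0,0,0,0],
])

```text
time_s: 10.48
tcp_pos: [0.4168, -0.2987, 0.0496]
eef_rot: [-180.0, 0.0, -118.6]
contact_force: [0.0, -0.2, -0.8]
gripper_width: 0.0001
gripper_force: 0.0
```

```bash
python3 -c "
from h import *
tube()"
```

```text
top slope 0.0590 z(0) 0.0697 s 0.0167..0.1057 n 165
scene slope 0.0760 z(0) 0.0709 s -0.1115..0.0665 n 210
t 10.57 tcp [ 0.4167 -0.2986  0.0496] s,t -0.1327673894080015 -0.0007901836731313699 F [ 0.1773 -0.3407 -0.5001]
```

>>> move_arm([
  [-1,0.0026,-0.0014,0,0,0,0],
  [-1,0.0026,-0.0014,0,0,0,0],
  [-1,0.0018,-0.001,0,0,0,0],
  [-1,0.0009,-0.0005,0,0,0,0],
  [-1,0,0,0,0,0,0],
  [-1,-0.0026,0.0014,0,0,0,0],
  [-1,-0.0026,0.0014,0,0,0,0],
  [-1,0,0,0,0,0,0],
  [-1,0,0,0,0,0,0],
  [-1,0,0,0,0,0,0],
])

```text
time_s: 11.82
tcp_pos: [0.4195, -0.3002, 0.0496]
eef_rot: [-180.0, 0.0, -118.6]
contact_force: [-0.2, -0.2, 0.3]
gripper_width: 0.0003
gripper_force: 0.0
```

```bash
python3 -c "
from h import *
tube()"
```

```text
top slope 0.0884 z(0) 0.0680 s 0.0212..0.1078 n 158
scene slope 0.0771 z(0) 0.0713 s -0.1045..0.0713 n 207
t 11.93 tcp [ 0.4194 -0.3001  0.0496] s,t -0.12967509323252635 -0.0008080926479953968 F [-0.1007  0.2064  0.2157]
```

>>> move_arm([
  [-1,0.0026,-0.0014,0,0,0,0],
  [-1,0.0026,-0.0014,0,0,0,0],
  [-1,0.0018,-0.001,0,0,0,0],
  [-1,0.0009,-0.0005,0,0,0,0],
  [-1,0,0,0,0,0,0],
  [-1,-0.0026,0.0014,0,0,0,0],
  [-1,-0.0026,0.0014,0,0,0,0],
  [-1,0,0,0,0,0,0],
  [-1,0,0,0,0,0,0],
  [-1,0,0,0,0,0,0],
])

```text
time_s: 13.18
tcp_pos: [0.4222, -0.3017, 0.0496]
eef_rot: [-180.0, 0.0, -118.6]
contact_force: [0.1, 0.3, -0.2]
gripper_width: 0.0004
gripper_force: 0.0
```

```bash
python3 -c "
from h import *
tube()"
```

```text
top slope 0.0796 z(0) 0.0688 s 0.0260..0.1106 n 158
scene slope 0.0816 z(0) 0.0712 s -0.1038..0.0769 n 220
t 13.28 tcp [ 0.4221 -0.3016  0.0496] s,t -0.12658596130994698 -0.0008382668545069347 F [-0.4765  0.4244  0.4493]
```

>>> move_arm([
  [-1,0.0026,-0.0014,0,0,0,0],
  [-1,0.0026,-0.0014,0,0,0,0],
  [-1,0.0018,-0.001,0,0,0,0],
  [-1,0.0009,-0.0005,0,0,0,0],
  [-1,0,0,0,0,0,0],
  [-1,-0.0026,0.0014,0,0,0,0],
  [-1,-0.0026,0.0014,0,0,0,0],
  [-1,0,0,0,0,0,0],
  [-1,0,0,0,0,0,0],
  [-1,0,0,0,0,0,0],
])

```text
time_s: 14.52
tcp_pos: [0.4249, -0.3032, 0.0496]
eef_rot: [-180.0, 0.0, -118.6]
contact_force: [0.1, 0.3, -0.0]
gripper_width: 0.0008
gripper_force: 0.0
```

```bash
python3 -c "
from h import *
tube()"
```

```text
top slope 0.0705 z(0) 0.0690 s 0.0307..0.1153 n 153
scene slope 0.0779 z(0) 0.0709 s -0.1009..0.0824 n 204
t 14.62 tcp [ 0.4248 -0.3031  0.0496] s,t -0.12349138430240794 -0.0008624708605165787 F [-0.3018 -0.8412  0.5579]
```

>>> move_arm([
  [-1,0.0026,-0.0014,0,0,0,0],
  [-1,0.0026,-0.0014,0,0,0,0],
  [-1,0.0018,-0.001,0,0,0,0],
  [-1,0.0009,-0.0005,0,0,0,0],
  [-1,0,0,0,0,0,0],
  [-1,-0.0026,0.0014,0,0,0,0],
  [-1,-0.0026,0.0014,0,0,0,0],
  [-1,0,0,0,0,0,0],
  [-1,0,0,0,0,0,0],
  [-1,0,0,0,0,0,0],
])

```text
time_s: 15.88
tcp_pos: [0.4276, -0.3047, 0.0496]
eef_rot: [-180.0, 0.0, -118.6]
contact_force: [0.5, -0.0, 0.3]
gripper_width: 0.0002
gripper_force: 0.0
```

```bash
python3 -c "
from h import *
tube()"
```

```text
top slope 0.0763 z(0) 0.0688 s 0.0343..0.1175 n 151
scene slope 0.0779 z(0) 0.0709 s -0.1000..0.0871 n 211
t 15.97 tcp [ 0.4275 -0.3046  0.0496] s,t -0.12041833616624478 -0.0009134561577139599 F [-0.519   0.1298 -0.021 ]
```

>>> move_arm([
  [-1,0.0026,-0.0014,0,0,0,0],
  [-1,0.0026,-0.0014,0,0,0,0],
  [-1,0.0018,-0.001,0,0,0,0],
  [-1,0.0009,-0.0005,0,0,0,0],
  [-1,0,0,0,0,0,0],
  [-1,-0.0026,0.0014,0,0,0,0],
  [-1,-0.0026,0.0014,0,0,0,0],
  [-1,0,0,0,0,0,0],
  [-1,0,0,0,0,0,0],
  [-1,0,0,0,0,0,0],
])

```text
time_s: 17.23
tcp_pos: [0.4303, -0.3061, 0.0496]
eef_rot: [-180.0, 0.0, -118.6]
contact_force: [-0.3, -0.1, 0.0]
gripper_width: 0.0008
gripper_force: 0.0
```

```bash
python3 -c "
from h import *
tube()"
```

```text
top slope 0.0110 z(0) 0.0700 s 0.0381..0.1222 n 142
scene slope 0.0434 z(0) 0.0707 s -0.0958..0.0947 n 210
t 17.32 tcp [ 0.4302 -0.3061  0.0496] s,t -0.11732152631624568 -0.0009339128011674191 F [ 0.122  -0.5654  0.3514]
```

>>> move_arm([
  [-1,0,0,0,0,0,0],
  [-1,0,0,0,0,0,0],
  [-1,0,0,0,0,0,0],
  [-1,0,0,0,0,0,0],
])

```text
time_s: 17.82
tcp_pos: [0.4301, -0.3061, 0.0496]
eef_rot: [-180.0, -0.0, -118.6]
contact_force: [-0.1, -0.6, 0.3]
gripper_width: 0.0002
gripper_force: 0.0
```

```bash
python3 -c "
from h import *
tube();tube()"
```

```text
top slope 0.0108 z(0) 0.0697 s 0.0382..0.1213 n 151
scene slope 0.0230 z(0) 0.0705 s -0.0949..0.1001 n 195
t 17.93 tcp [ 0.4301 -0.3061  0.0496] s,t -0.11739063658916754 -0.0009336210678610249 F [0.234  0.1532 0.2509]
top slope -0.0014 z(0) 0.0683 s 0.0387..0.1233 n 141
scene slope 0.0149 z(0) 0.0703 s -0.0931..0.0997 n 196
t 18.02 tcp [ 0.4301 -0.3061  0.0496] s,t -0.11743535841430439 -0.0009570218026815208 F [0.7023 0.4222 0.4573]
```

>>> move_arm([
  [-1,0.0026,-0.0014,0,0,0,0],
  [-1,0.0018,-0.001,0,0,0,0],
  [-1,0.0009,-0.0005,0,0,0,0],
  [-1,0.0009,-0.0005,0,0,0,0],
  [-1,0.0009,-0.0005,0,0,0,0],
  [-1,0.0009,-0.0005,0,0,0,0],
  [-1,0.0006,-0.0003,0,0,0,0],
  [-1,0,0,0,0,0,0],
  [-1,-0.0009,0.0005,0,0,0,0],
  [-1,-0.0026,0.0014,0,0,0,0],
  [-1,-0.005,0.0027,0,0,0,0],
  [-1,-0.005,0.0027,0,0,0,0],
  [-1,0,0,0,0,0,0],
  [-1,0,0,0,0,0,0],
  [-1,0,0,0,0,0,0],
  [-1,0,0,0,0,0,0],
  [-1,0,0,0,0,0,0],
])

```text
time_s: 20.15
tcp_pos: [0.4253, -0.3035, 0.0495]
eef_rot: [-180.0, 0.0, -118.6]
contact_force: [0.4, -0.8, 0.3]
gripper_width: 0.0006
gripper_force: 0.0
```

```bash
python3 -c "
from h import *
tube();tube();tube()"
```

```text
top slope -0.0144 z(0) 0.0695 s 0.0316..0.1257 n 168
scene slope 0.0032 z(0) 0.0704 s -0.0927..0.0899 n 189
t 20.25 tcp [ 0.4252 -0.3035  0.0495] s,t -0.12296892540030596 -0.0009927538460186777 F [-0.43   -0.545  -0.6255]
top slope -0.0075 z(0) 0.0687 s 0.0308..0.1257 n 171
scene slope 0.0082 z(0) 0.0705 s -0.0911..0.0892 n 192
t 20.35 tcp [ 0.4252 -0.3035  0.0495] s,t -0.12295445815004952 -0.0009994121084257943 F [ 0.6958 -0.0054  0.7033]
top slope -0.0212 z(0) 0.0701 s 0.0313..0.1264 n 166
scene slope 0.0054 z(0) 0.0703 s -0.0923..0.0895 n 184
t 20.45 tcp [ 0.4252 -0.3035  0.0496] s,t -0.12297446691936306 -0.0010074507040282385 F [ 1.1603  0.5622 -0.4703]
```

>>> move_arm([
  [-1,-0.005,0.0027,0,0,0,0],
  [-1,-0.002,0.001,0.03,0,0,0],
  [-1,0,0,0.06,0,0,0],
  [-1,0,0,0.06,0,0,0],
  [-1,0,0,0.06,0,0,0],
  [-1,0,0,0.06,0,0,0],
  [0,0,0.025,0,0,0,4.2],
  [0,0,0.049,0,0,0,4.2],
  [0,0,0.049,0,0,0,4.2],
  [0,0,0.049,0,0,0,4.2],
  [0,0,0.049,0,0,0,4.2],
  [0,0,0.049,0,0,0,4.2],
  [0,0,0.049,0,0,0,4.2],
  [0,0,0.049,0,0,0,4.2],
  [0,0,0.049,0,0,0,4.2],
  [0,0,0.049,0,0,0,4.2],
  [0,0,0.049,0,0,0,4.2],
  [0,0,0.049,0,0,0,4.2],
  [0,0,0.049,0,0,0,4.2],
  [0,0,0.04,0,0,0,4.2],
])

```text
time_s: 22.95
tcp_pos: [0.4175, 0.3547, 0.3192]
eef_rot: [180.0, -0.0, -59.6]
contact_force: [0.5, -1.1, -0.0]
gripper_width: 0.0437
gripper_force: 0.0
```

>>> move_arm([
  [0,0,0,0,0,0,0],
  [0,0,0,0,0,0,0],
])

```text
time_s: 23.2
tcp_pos: [0.4178, 0.3528, 0.3192]
eef_rot: [180.0, -0.0, -59.8]
contact_force: [0.6, 0.1, -0.5]
gripper_width: 0.0439
gripper_force: 0.0
```

```bash
python3 -c "
from h import *
tube()"
```

```text
top slope 0.0006 z(0) 0.0685 s -0.0924..0.1255 n 390
scene slope 0.0001 z(0) 0.0706 s -0.0929..0.1276 n 257
t 23.3 tcp [0.4181 0.3524 0.3198] s,t -0.4416592446542734 0.5722602698249496 F [0.1766 0.0664 0.0517]
```

>>> move_arm([
  [0,0.003,0.004,-0.04,0,0,0],
  [0,0,0,-0.05,0,0,0],
  [0,0,0,-0.05,0,0,0],
  [0,0,0,-0.05,0,0,0],
  [0,0,0,-0.04,0,0,0],
  [0,0,0,0,0,0,0],
])

```text
time_s: 24.05
tcp_pos: [0.4202, 0.3546, 0.0875]
eef_rot: [179.7, -0.1, -59.9]
contact_force: [-0.6, 0.2, 0.5]
gripper_width: 0.0439
gripper_force: 0.0
```

```bash
python3 -c "
from h import *
for n in('top','scene'):
    c=cap(n); X=cloud(c); s=(X[...,:2]-O)@D; t=(X[...,:2]-O)@N; z=X[...,2]
    m=(abs(t)<.03)&(s>-.08)&(s<.11)&(z>.062)&(z<.08); print(n,'tube t',np.percentile(t[m],[3,50,97]),np.polyfit(s[m],t[m],1))
    m=(abs(t)>.013)&(abs(t)<.022)&(abs(s)<.02)&(z>.044)&(z<.056); print('blade',s[m].mean(),np.median(s[m]),m.sum())
    m=(abs(t)<.02)&(s<-.1)&(s>-.17)&(z>.03)&(z<.06); print('start rest tail end',np.percentile(s[m],[2,5]),np.percentile(t[m],[3,97]))
    m=(abs(t)>.0125)&(abs(t)<.02)&(s>.03)&(s<.15)&(z>.03)&(z<.06); print('far rest',np.percentile(s[m],[2,98]),np.percentile(t[m],[3,97]))
save(c,'clip1.png',(180,340,340,460),4)
"
```

```text
top tube t [-0.011  -0.0014  0.0081] [ 0.0041 -0.0014]
blade -1.333655959685241e-05 0.0003253305651312236 14
start rest tail end [-0.1434 -0.1422] [-0.0164  0.016 ]
far rest [0.0558 0.1124] [-0.0177  0.0158]
scene tube t [-0.0076  0.0045  0.0129] [0.0074 0.0038]
blade 0.0006538667727773737 0.0007017765340886965 12
start rest tail end [-0.1436 -0.1423] [-0.0141  0.0192]
far rest [0.0574 0.1159] [0.0133 0.0198]
```

View pics/clip1.png

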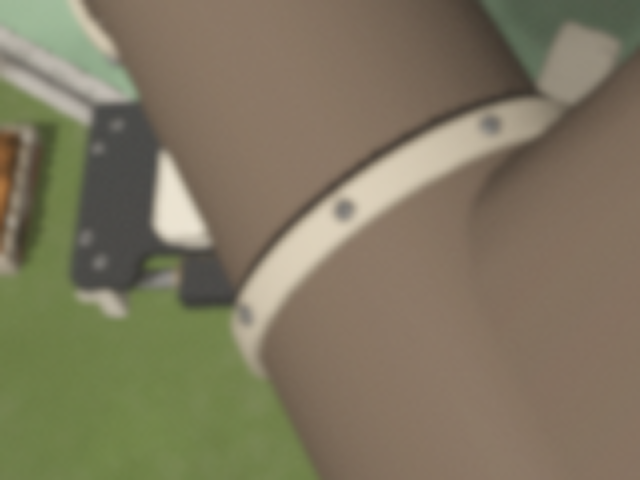

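The view shows the gripper body over the clip, which the arm hides. I'll go down and grip, then check by finger opening.

>>> move_arm([
  [0,0.0005,0.0015,-0.03,0,0,0],
  [0,0,0,-0.02,0,0,0],
  [0,0,0,-0.0165,0,0,0],
  [0,0,0,0,0,0,0],
  [-1,0,0,0,0,0,0],
  [-1,0,0,0,0,0,0],
  [-1,0,0,0,0,0,0],
  [-1,0,0,0,0,0,0],
  [-1,0,0,0,0,0,0],
  [-1,0,0,0,0,0,0],
], force=20)

```text
time_s: 25.4
tcp_pos: [0.4218, 0.3588, 0.0233]
eef_rot: [-180.0, 0.0, -59.8]
contact_force: [-1.1, -0.4, 5.3]
gripper_width: 0.0098
gripper_force: 20.0
```

>>> move_arm([
  [-1,0,0,0.02,0,0,0],
  [-1,0,0,0.05,0,0,0],
  [-1,0,0,0.06,0,0,0],
  [-1,0,0,0.06,0,0,0],
  [-1,0,0,0.06,0,0,0],
  [-1,0,0,0.057,0,0,0],
  [-1,0,0,0,0,0,0],
])

```text
time_s: 26.28
tcp_pos: [0.423, 0.3601, 0.3351]
eef_rot: [-179.5, 0.2, -59.8]
contact_force: [-0.5, 0.0, -1.1]
gripper_width: 0.0097
gripper_force: 20.0
```

>>> move_arm([
  [-1,0.007,-0.045,0,0,0,-3.67],
  [-1,0.007,-0.045,0,0,0,-3.67],
  [-1,0.007,-0.045,0,0,0,-3.67],
  [-1,0.007,-0.045,0,0,0,-3.67],
  [-1,0.007,-0.045,0,0,0,-3.67],
  [-1,0.007,-0.045,0,0,0,-3.67],
  [-1,0.007,-0.045,0,0,0,-3.67],
  [-1,0.007,-0.045,0,0,0,-3.67],
  [-1,0.007,-0.045,0,0,0,-3.67],
  [-1,0.007,-0.045,0,0,0,-3.67],
  [-1,0.007,-0.045,0,0,0,-3.67],
  [-1,0.007,-0.045,0,0,0,-3.67],
  [-1,0.007,-0.045,0,0,0,-3.67],
  [-1,0.007,-0.045,0,0,0,-3.67],
  [-1,0.007,-0.045,0,0,0,-3.67],
  [-1,0.007,-0.045,0,0,0,-3.67],
  [-1,0,0,0,0,0,0],
  [-1,0,0,0,0,0,0],
])

```text
time_s: 28.52
tcp_pos: [0.5333, -0.3612, 0.3286]
eef_rot: [179.9, 0.0, -118.5]
contact_force: [-0.5, 1.2, 0.4]
gripper_width: 0.0096
gripper_force: 20.0
```

>>> move_arm([
  [-1,0,0,-0.04,0,0,0],
  [-1,0,0,-0.05,0,0,0],
  [-1,0,0,-0.05,0,0,0],
  [-1,0,0,-0.045,0,0,0],
  [-1,0,0,-0.0236,0,0,0],
  [-1,0,0,0,0,0,0],
  [-1,0,0,0,0,0,0],
  [-1,0,0,0,0,0,0],
])

```text
time_s: 29.52
tcp_pos: [0.5346, -0.3614, 0.1233]
eef_rot: [-179.8, 0.0, -118.5]
contact_force: [1.1, 0.2, -1.0]
gripper_width: 0.0099
gripper_force: 20.0
```

```bash
python3 - <<'E'
from h import *
for n in('top','scene'):
    c=tube((n,)); np.savez('/tmp/%s2.npz'%n,**c)
    hs=cv2.cvtColor(np.ascontiguousarray(c['img']),cv2.COLOR_RGB2HSV); print(proj(c,[.5333,-.3612,.1]))
    u,v=proj(c,[.5333,-.3612,.1]).astype(int)
    k=np.zeros((480,640),bool); k[v-25:v+25,u-25:u+25]=1
    k&=(hs[...,1]>90)&(hs[...,2]>80)&(hs[...,0]<32)&(hs[...,0]>12)
    X=cloud(c)[k]; s=(X[:,:2]-O)@D; t=(X[:,:2]-O)@N; print(n,k.sum()); 
    if k.sum(): print('s',np.percentile(s,[3,50,97]),'t',np.percentile(t,[3,50,97]),'z',np.percentile(X[:,2],[3,50,97]))
    im=cv2.cvtColor(c['img'],cv2.COLOR_RGB2BGR)[v-40:v+50,u-60:u+60]; A=cv2.resize(im,(400,300),interpolation=cv2.INTER_CUBIC) ; B=A if n=='top' else np.hstack([B,A])
cv2.imwrite('pics/over.png',B)
E
```

```text
Traceback (most recent call last):
  File "h.py", line 28, in tube
    p=np.polyfit(a,b,1); k=abs(b-np.polyval(p,a))<.006; a,b=a[k],b[k]
TypeError: expected non-empty vector for x
```

```bash
python3 - <<'E'
from h import *
for n in('top','scene'):
    c=cap(n); np.savez('/tmp/%s2.npz'%n,**c); Xf=cloud(c); sf=(Xf[...,:2]-O)@D; tf=(Xf[...,:2]-O)@N; z=Xf[...,2]
    m=(abs(tf)<.03)&(sf>-.11)&(sf<.14)&(z>.062)&(z<.078); print(n,'tube slope',np.polyfit(sf[m],z[m],1) if m.sum()>20 else m.sum(),'t',np.percentile(tf[m],[3,97]) if m.sum() else '')
    hs=cv2.cvtColor(np.ascontiguousarray(c['img']),cv2.COLOR_RGB2HSV)
    u,v=proj(c,[.5333,-.3612,.1]).astype(int)
    k=np.zeros((480,640),bool); k[v-25:v+25,u-25:u+25]=1
    k&=(hs[...,1]>90)&(hs[...,2]>80)&(hs[...,0]<32)&(hs[...,0]>12)&(z<.15)
    if k.sum()>3: print(k.sum(),'s',np.percentile(sf[k],[3,50,97]),'t',np.percentile(tf[k],[3,50,97]),'z',np.percentile(z[k],[3,50,97]))
    im=cv2.cvtColor(c['img'],cv2.COLOR_RGB2BGR)[v-40:v+50,u-60:u+60]; A=cv2.resize(im,(400,300),interpolation=cv2.INTER_CUBIC) ; B=A if n=='top' else np.hstack([B,A])
cv2.imwrite('pics/over.png',B)
E
```

```text
top tube slope [-0.0037  0.0687] t [-0.011   0.0079]
scene tube slope [0.0009 0.0697] t [-0.0078  0.0125]
58 s [-0.0106 -0.0021  0.0327] t [-0.0317  0.0118  0.0169] z [0.0745 0.1165 0.1447]
```

View pics/over.png

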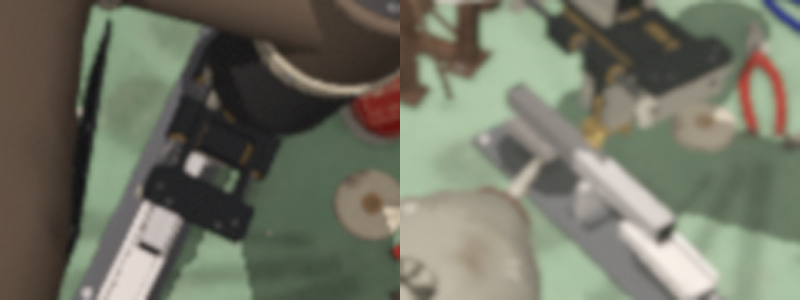

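The clip is visible in the scene view at crop (598,130), hanging above the tube. The tube stays level. I'll zoom in on it.

```bash
python3 - <<'E'
from h import *
c=dict(np.load('/tmp/scene2.npz'))
u,v=proj(c,[.5333,-.3612,.1]).astype(int); u0,v0=u-20,v-15
print(u0,v0)
save(c,'z.png',(u0,v0,u0+40,v0+30),18)
# predicted pixel of plate corners/foot corners for a clip at the TCP (foot z = tcp z -.0233)
q=np.array([.5346,-.3614]); zf=.1233-.0233
for nm,z,a,b in(('foot',zf,12,17),('platetop',zf+.016,12,17)):
    for sa in(1,-1):
        for sb in(1,-1):
            p=proj(c,[*(q+sa*a*1e-3*D+sb*b*1e-3*N),z]); print(nm,sa,sb,p.round(1),((p-[u0,v0]+.5)*18).round(0))
X=cloud(c); hs=cv2.cvtColor(np.ascontiguousarray(c['img']),cv2.COLOR_RGB2HSV)
for v in range(v0,v0+30):
    print(v,[(int(uu),int(X[v,uu,2]*1000)) for uu in range(u0,u0+40) if hs[v,uu,1]>90 and hs[v,uu,2]>80 and 12<hs[v,uu,0]<32])
E
```

```text
347 141
foot 1 1 [359.9 156.6] [242. 290.]
foot 1 -1 [369.6 152.1] [415. 210.]
foot -1 1 [365.1 161.4] [335. 375.]
foot -1 -1 [374.8 156.8] [509. 293.]
platetop 1 1 [360.3 152.2] [248. 210.]
platetop 1 -1 [370.  147.7] [423. 130.]
platetop -1 1 [365.5 156.9] [342. 296.]
platetop -1 -1 [375.3 152.4] [518. 213.]
141 []
142 []
143 []
144 []
145 [(366, 145)]
146 [(365, 142), (366, 144), (367, 144)]
147 [(365, 139), (366, 140)]
148 [(365, 134), (366, 136)]
149 [(365, 134), (366, 136)]
150 [(365, 132), (366, 132)]
151 [(364, 115), (365, 127), (366, 124)]
152 [(363, 116), (364, 120), (365, 121), (366, 122)]
153 [(362, 114), (363, 117), (364, 113), (365, 122), (366, 121), (367, 122)]
154 [(362, 114), (363, 117), (364, 117), (365, 115), (366, 116), (367, 114), (368, 116), (374, 108)]
155 [(362, 111), (363, 112), (364, 115), (365, 118), (366, 116), (367, 113), (368, 116), (374, 107)]
156 [(363, 107), (364, 112), (365, 116), (366, 116), (367, 116), (368, 114)]
157 [(363, 104), (364, 109), (365, 111), (366, 113), (367, -4)]
158 [(364, 106), (365, 110), (366, 109), (367, 1)]
159 [(365, 105), (366, 106)]
160 []
161 []
162 []
163 []
164 []
165 []
166 []
167 []
168 []
169 []
170 []
```

View pics/z.png

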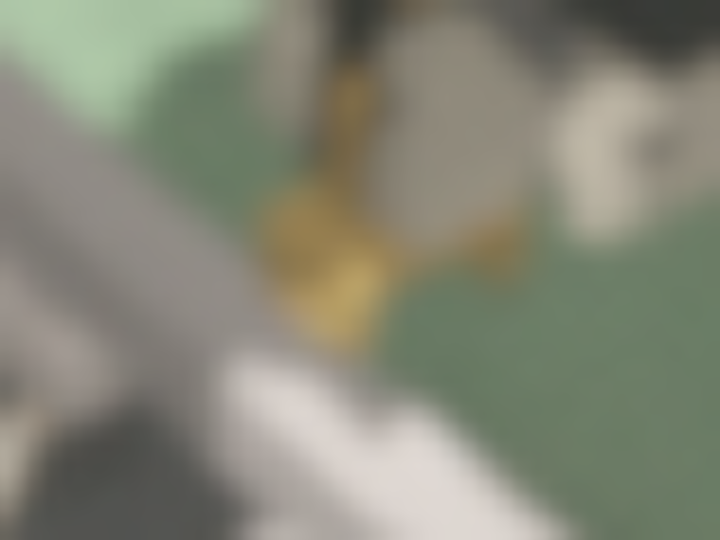

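```bash
python3 - <<'E'
from h import *
L=[];Tb=[]
for i in range(4):
    c=cap('scene'); X=cloud(c); hs=cv2.cvtColor(np.ascontiguousarray(c['img']),cv2.COLOR_RGB2HSV)
    s=(X[...,:2]-O)@D; t=(X[...,:2]-O)@N; L.append(np.stack([s,t,X[...,2]],-1))
M=np.median(L,0)*1000
k=(hs[...,1]>80)&(hs[...,2]>70)&(hs[...,0]<34)&(hs[...,0]>12)
for v in range(149,162): print(v,[(u,*M[v,u].round().astype(int).tolist()) for u in range(358,378) if k[v,u]])
# tube edges: grey profile across the tube in the scene image, at z=.07
g=cv2.cvtColor(c['img'],cv2.COLOR_RGB2GRAY).astype('f4')
tt=np.arange(-25,26,1.)
for s0 in(45,60,75,90):
    P=[proj(c,[*(O+(s0+ds)*1e-3*D+x*1e-3*N),.07]) for ds in range(-6,7,2) for x in tt]; P=np.array(P,'f4')
    I=cv2.remap(g,P[:,0].reshape(7,-1),P[:,1].reshape(7,-1),cv2.INTER_LINEAR).mean(0); print(s0,I.astype(int).tolist())
    print('  sat',cv2.remap(hs[...,1].astype('f4'),P[:,0].reshape(7,-1),P[:,1].reshape(7,-1),1).mean(0).astype(int).tolist())
print(telemetry.get_state()['tcp_pos'])
E
```

```text
149 [(365, 2, 11, 132), (366, -2, 10, 134)]
150 [(365, 2, 11, 128), (366, -2, 10, 131)]
151 [(364, 12, 5, 115), (365, 2, 10, 124), (366, -4, 11, 129)]
152 [(363, 10, 10, 115), (364, 6, 9, 118), (365, 0, 11, 123), (366, -4, 11, 125)]
153 [(362, 8, 15, 115), (363, 7, 12, 114), (364, 4, 11, 116), (365, 0, 11, 119), (366, -3, 9, 120), (367, -9, 11, 125)]
154 [(362, 7, 15, 112), (363, 3, 15, 116), (364, 2, 12, 115), (365, 1, 10, 114), (366, -3, 9, 117), (367, -5, 7, 117), (368, -6, 5, 117), (374, -9, -15, 110), (375, -12, -15, 112)]
155 [(362, 7, 15, 109), (363, 2, 16, 113), (364, -3, 16, 116), (365, -3, 13, 115), (366, -4, 10, 115), (367, -7, 9, 116), (368, -9, 7, 117), (369, -9, 3, 114), (373, -7, -13, 105), (374, -11, -13, 108), (375, -12, -16, 108)]
156 [(362, 7, 15, 105), (363, 1, 16, 110), (364, 0, 14, 110), (365, -7, 16, 116), (366, -10, 15, 117), (367, -11, 12, 117), (368, -10, 7, 114), (369, -12, 5, 114)]
157 [(363, 1, 16, 106), (364, -2, 15, 109), (365, -7, 15, 112), (366, -11, 15, 114), (367, -10, 11, 112), (368, 88, -78, -1)]
158 [(363, 2, 15, 102), (364, -4, 17, 107), (365, -
[... 1382 characters left out ...]
[47, 46, 46, 46, 46, 46, 46, 45, 45, 44, 42, 40, 37, 34, 30, 26, 23, 20, 19, 18, 18, 18, 18, 18, 18, 18, 18, 18, 18, 18, 18, 18, 18, 19, 19, 19, 19, 20, 20, 19, 19, 20, 20, 20, 20, 20, 20, 21, 21, 22, 22]
90 [147, 150, 153, 156, 159, 161, 164, 165, 167, 168, 168, 168, 167, 165, 163, 160, 157, 154, 150, 148, 145, 143, 142, 141, 140, 140, 139, 139, 138, 138, 137, 136, 134, 133, 131, 129, 127, 126, 124, 123, 123, 123, 124, 125, 128, 132, 136, 140, 145, 149, 152]
  sat [44, 44, 44, 43, 43, 43, 43, 42, 42, 41, 40, 39, 38, 36, 34, 31, 28, 24, 22, 19, 18, 18, 18, 18, 18, 18, 18, 18, 18, 19, 19, 19, 19, 19, 20, 20, 20, 20, 20, 19, 19, 19, 19, 19, 19, 20, 20, 21, 22, 22, 22]
[ 0.5337 -0.3614  0.1217]
```

```bash
python3 - <<'E'
from h import *
L=[]
for i in range(4):
    c=cap('scene'); X=cloud(c); L.append(np.stack([(X[...,:2]-O)@D,(X[...,:2]-O)@N,X[...,2]],-1))
M=np.median(L,0)*1000
s,t,z=M[...,0],M[...,1],M[...,2]
for a,b in((-50,-8),(10,50),(-50,50)):
    k=(s>a)&(s<b)&(abs(t)<25)&(z>52)&(z<66); print('side',a,b,k.sum(),np.percentile(t[k],[10,25,50,75,90]))
k=(s>20)&(s<110)&(abs(t)<25)&(z>67.5)&(z<74); print('top face',k.sum(),np.percentile(t[k],[2,10,50,90,98]),np.median(z[k]))
E
```

```text
side -50 -8 38 [ 9.7936 10.1611 10.6284 10.9794 11.4653]
side 10 50 32 [10.288  10.7781 11.2509 11.6674 11.9613]
side -50 50 85 [10.0564 10.306  10.891  11.3855 11.8877]
top face 146 [-7.3508 -5.5191  3.163  10.8609 12.0131] 70.82892418659003
```

>>> move_arm([
  [-1,0.001,0.002,0,0,0,0],
  [-1,0,0,-0.006,0,0,0],
  [-1,0,0,-0.008,0,0,0],
  [-1,0,0,-0.006,0,0,0],
  [-1,0,0,-0.004,0,0,0],
  [-1,0,0,0,0,0,0],
  [-1,0,0,0,0,0,0],
])

```text
time_s: 30.95
tcp_pos: [0.5349, -0.3594, 0.0977]
eef_rot: [-180.0, -0.0, -118.5]
contact_force: [-0.1, -0.2, -1.4]
gripper_width: 0.01
gripper_force: 20.0
```

```bash
python3 - <<'E'
from h import *
L=[]
for i in range(3):
    c=cap('scene'); X=cloud(c); L.append(np.stack([(X[...,:2]-O)@D,(X[...,:2]-O)@N,X[...,2]],-1))
M=np.median(L,0)*1000; hs=cv2.cvtColor(np.ascontiguousarray(c['img']),cv2.COLOR_RGB2HSV)
s,t,z=M[...,0],M[...,1],M[...,2]
k=(hs[...,1]>80)&(hs[...,2]>70)&(hs[...,0]<34)&(hs[...,0]>12)&(abs(s)<25)&(abs(t)<25)&(z<130)
o=k&(z<90)&(t>8); print('leg face t',np.median(t[o]),o.sum(),'leg s',s[o].min(),s[o].max(),'z min',z[o].min())
o=k&(z>97)&(t>0); print('lug',np.median(t[o]),np.median(s[o]))
q=(s>10)&(s<50)&(abs(t)<25)&(z>52)&(z<66); print('tube side',np.median(t[q]))
q=(s>20)&(s<110)&(abs(t)<8)&(z>60)&(z<80); print('slope',np.polyfit(s[q],z[q],1))
print(telemetry.get_state()['tcp_pos'],telemetry.get_state()['contact_force'])
E
```

```text
leg face t 17.990218942465226 18 leg s -13.113829659093488 6.186774832828249 z min 77.5074355703906
lug 12.828103463347121 -1.3050509323033592
tube side 11.011391435935957
slope [ 0.0043 70.5979]
[ 0.5349 -0.3594  0.0978] [-0.3154  0.2007 -0.5034]
```

>>> move_arm([
  [-1,0.0009,-0.0005,0,0,0,0],
  [-1,0,0,-0.003,0,0,0],
  [-1,0,0,-0.003,0,0,0],
  [-1,0,0,-0.003,0,0,0],
  [-1,0,0,-0.003,0,0,0],
  [-1,0,0,-0.002,0,0,0],
  [-1,0,0,0,0,0,0],
  [-1,0,0,0,0,0,0],
])

```text
time_s: 32.1
tcp_pos: [0.5357, -0.3598, 0.0836]
eef_rot: [-180.0, -0.0, -118.5]
contact_force: [-0.0, -0.3, -0.8]
gripper_width: 0.0096
gripper_force: 20.0
```

```bash
cat > chk.py <<'E'
from h import *
L=[]
for i in range(3):
    c=cap('scene'); X=cloud(c); L.append(np.stack([(X[...,:2]-O)@D,(X[...,:2]-O)@N,X[...,2]],-1))
M=np.median(L,0)*1000; hs=cv2.cvtColor(np.ascontiguousarray(c['img']),cv2.COLOR_RGB2HSV)
s,t,z=M[...,0],M[...,1],M[...,2]
k=(hs[...,1]>80)&(hs[...,2]>70)&(hs[...,0]<34)&(hs[...,0]>12)&(abs(s)<25)&(abs(t)<25)&(z<130)
print('clip px',k.sum(),'z',np.percentile(z[k],[2,98]),'s',np.percentile(s[k],[2,98]),'t',np.percentile(t[k],[2,98]))
q=(s>10)&(s<50)&(abs(t)<25)&(z>52)&(z<66); print('tube side',np.median(t[q]))
for a,b in((20,125),(-90,-20)):
    q=(s>a)&(s<b)&(abs(t)<8)&(z>60)&(z<80); print('slope',np.polyfit(s[q],z[q],1),q.sum(),np.median(z[q]))
print(telemetry.get_state()['tcp_pos'],telemetry.get_state()['contact_force'])
save(c,'z%d.png'%int(telemetry.get_state()['time_s']*10),(330,130,410,190),9)
E
python3 chk.py
```

```text
clip px 58 z [ 63.8789 104.9583] s [-12.5741   8.9014] t [ 8.3233 19.4231]
tube side 11.703054413376787
slope [ 0.0075 70.2176] 107 70.75170023953113
slope [ 0.0051 71.4955] 101 71.32079036940446
[ 0.5357 -0.3598  0.0836] [ 0.0023  0.0775 -0.4028]
```

>>> move_arm([
  [-1,0,0,-0.001,0,0,0],
  [-1,0,0,-0.001,0,0,0],
  [-1,0,0,0,0,0,0],
  [-1,0,0,0,0,0,0],
], force=5)

```text
time_s: 32.75
tcp_pos: [0.5356, -0.3598, 0.0814]
eef_rot: [180.0, -0.0, -118.5]
contact_force: [-0.7, -0.7, 0.5]
gripper_width: 0.0102
gripper_force: 5.0
```

Now I'll open the fingers gently and check.

>>> move_arm([
  [-0.75,0,0,0,0,0,0],
  [-0.7,0,0,0,0,0,0],
  [-0.6,0,0,0,0,0,0],
  [-0.5,0,0,0,0,0,0],
  [-0.4,0,0,0,0,0,0],
  [-0.4,0,0,0,0,0,0],
])

```text
time_s: 33.5
tcp_pos: [0.5356, -0.3598, 0.0815]
eef_rot: [-180.0, 0.0, -118.5]
contact_force: [0.8, 0.9, -0.8]
gripper_width: 0.0259
gripper_force: 0.0
```

```bash
python3 chk.py; ls pics
```

```text
clip px 73 z [ 63.2866 109.3093] s [-12.7785   8.4619] t [ 3.695  19.1448]
tube side 11.08532612365603
slope [-0.0053 71.3605] 101 70.9121949143619
slope [ 0.0005 71.3058] 101 71.3180284029147
[ 0.5356 -0.3598  0.0814] [ 0.0292 -0.327   0.0323]
clip.png
clip1.png
over.png
push0.png
scene0.png
stand.png
top0.png
z.png
z322.png
z336.png
```

Still level. I'll lift straight up and take a last look.

>>> move_arm([
  [-0.4,0,0,0.005,0,0,0],
  [-0.4,0,0,0.01,0,0,0],
  [-0.4,0,0,0.03,0,0,0],
  [-0.4,0,0,0.05,0,0,0],
  [-0.4,0,0,0.06,0,0,0],
  [-0.4,0,0,0.06,0,0,0],
  [-0.4,0,0,0,0,0,0],
  [-0.4,0,0,0,0,0,0],
  [-0.4,0,0,0,0,0,0],
  [-0.4,0,0,0,0,0,0],
])

```text
time_s: 34.9
tcp_pos: [0.5352, -0.3597, 0.2953]
eef_rot: [179.9, -0.0, -118.5]
contact_force: [1.0, -0.3, -0.2]
gripper_width: 0.0264
gripper_force: 0.0
```

```bash
python3 chk.py; cp pics/z3[4-9]*.png pics/fin.png
```

```text
clip px 116 z [ 62.4079 102.4679] s [-10.9031   9.2611] t [-11.8631  18.5872]
tube side 10.731982024061834
slope [-0.0054 71.3596] 121 70.80457547181702
slope [ 0.0027 71.5692] 101 71.54004672942641
[ 0.5355 -0.3598  0.2958] [1.2588 0.136  0.5175]
```

View pics/fin.png

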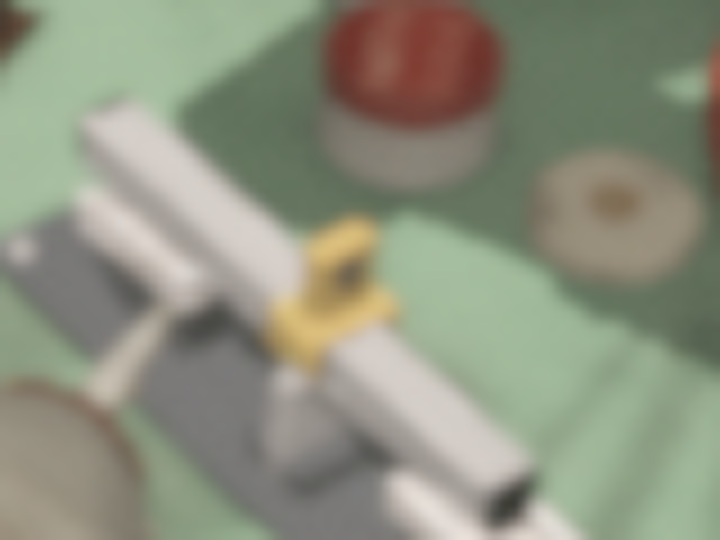

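The clip sits astride the tube at crop (325,310), directly above the blade. The tube is level, with its slope about 0 on both sides. I'm handing the job in.

```bash
python3 -c "
from h import *
print(workorder.close_job())"
```

```text
the job is handed in; nothing more can be done
None
```

The tube balances level on the blade with the clip seated astride it right above the blade, as the last camera check showed, and I handed the job in at about 35 s; no verdict came back.

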